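# Turn the bench gas off and lock the valve off

## Robot

A 7-joint arm with a two-finger parallel gripper is mounted at the origin on the work surface. World frame = base frame: x ahead of the robot, y to its left, z up, the work surface at z = 0. Lengths are in m, angles in rad, forces in N, time in s.
With the tool pointing down it reaches from about 0.375 to 0.925 m from the base axis. Payload 3.1 kg.
Tool frame: the origin (TCP) lies on the centre line of the jaws, within the pads' length; the fingertips stand 14 mm ahead of it and the grasp point (between the pads) lies 5 mm behind it; z points along the fingers, y is the line along which they close (so a half turn about z gives the same grasp; the last joint's range is limited). The gripper opens to 85 mm and grips with 20 to 120 N. Pads are 22 mm wide; open, the fingers measure 114 mm over their backs; the gripper's body (76 mm by 85 mm) begins 54 mm behind the grasp point. The pads swing forward as they close: fully open they stand 13 mm farther back than shut.
Start: joints at [-1.395, 0.383, 0.044, 1.598, -0.018, 1.161, -0.05], TCP at [0.176, 0.626, 0.245] pointing down, gripper open.
Joint ranges: [-2.61, 2.61], [-0.41, 2.15], [-1.48, 1.57], [0, 2.5], [-1.57, 4.71], [0.05, 1.97], [-2.85, 2.85]. Speed limits (rad/s): [2.79, 2.79, 3.14, 3.14, 3.14, 3.14, 3.14].

## Interface

Orientations are given as a rotation vector (axis times angle).
In Python, from workcell import monitor, optics, r gives the robot as it stands.
- The arm moves only by the shell command python3 -m handwheel 'ROWS' [FORCE]. ROWS is a JSON object of lists of equal length, an entry for each row: "delta_pos": the shift along the tool's x, y, z each as a share of 50 cm, from -1 to 1, a list of three; "angular": the turn, a rotation vector about the tool's x, y, z each as a share of 0.5 rad, from -1 to 1, a list of three; "jaw": the opening, from 0 (shut) to 1 (fully open). In form: {"delta_pos": [[tx, ty, tz], ...], "angular": [[ax, ay, az], ...], "jaw": [jaw, ...]}. A call has 1 to 20 rows; each row shifts and turns the commanded pose from where the row before left it, along the tool's axes as they then stand; what a row does not reach is not made up. A row lasts 1/12 s, in which the tool goes at most 41.7 mm and 7.16 degrees, less where a joint would pass 70% of its speed; a pose out of reach is approached as far as the arm can. A call with a number of a shift or a turn outside -1 to 1 is refused whole. A call with a gripper value outside its range is refused whole. The fingers move at their own pace and stop on an object; FORCE is the grip in N (left out, the last holds). Time passes only in rows, so rows that do not move let the fingers close. It gives the time, the measured TCP pose, the force, the opening and the grip force at its end, in the units of the state.
- monitor.read_state(): the state, without advancing time (a new reading comes with each control period).
- optics.read_camera(name): name is "scene" or "top" or "wrist"; returns a dict with "pixels" (480x640x3 uint8, red, green, blue), "vfov" (degrees; the focal length in pixels is half the picture's height over the tangent of half this angle, whatever the lens; pixels are square), "cx", "cy" (the principal point, pixels), "xyz" and "rotation" of the camera in the world; the wrist camera has in their place "T_tool_cam" (4x4, takes a point from camera to tool coordinates, whose origin is the TCP and whose axes are the flange's). Camera axes: x right, y down, z forward; pixel columns grow to the right and rows downward; lengths in m; the calibration is good to about 2 mm. The wrist camera is an equidistant fisheye: a pixel r from the principal point sees the ray r / f radians off the axis. A picture is of the moment at which its call begins: read the wrist's pose just before it. There is no depth.
- r.job_done(): hands the job in; it is judged then, once.
The state is a dict: "time_s": time; "joint_positions": joint angles; "qvel": joint speeds; "effort": joint torques, N m; "ee_pos": TCP position; "orientation": TCP orientation; "wrist_force": force on the tool from outside, world axes, zero at the start; "moment": the same for the moment, N m; "finger_gap": finger opening in m; "grasp_force": force on a finger pad.
Only numpy, scipy, OpenCV 4.12 (cv2) and the standard library are available. Lean on these libraries where they do the work, as an engineer would, in place of code of your own. Each camera call takes 0.05 s, during which the arm holds its last target. There are 200 camera calls.

## Task

The lesson is over: lock the bench gas off. Push the yellow lever round until the gas valve is off and the slot in its red locking disc lines up with the flat bolt, then push the bolt by its black tab fully home, through the slot and into the keeper beyond. Only push, with the outside of the fingers and without pinching anything; leave the bottles, flask and burner standing where they are, and finish with the hand clear.

Things in the scene. Friction and masses are not known exactly. Their poses are not given: they have to be found in the camera images.
- station: Gas valve on an aluminium plate 120 x 350 x 6 mm fixed to the bench. Origin on the bench under the valve's upright stem; z up, y along the copper pipe (22 mm, axis 45 mm up) and the bolt, x across. Plate from y -140 to +210 mm. A dark steel bracket (web at x +43 mm, 84 mm high) carries the bolt's two guide staples: y +47 to +57 and +77 to +87 mm, top 99 mm up (rubber buffer 110)
- lever (a joint): angle (rad) of red locking disc and yellow lever, one part on the upright stem. 0 = OFF: slot along the station's y, in line with the bolt, lever to the station's -x. Positive = counter-clockwise from above = opening; 1.57 = fully open, lever to -y over the keeper. OFF has no stop: it swings past, to -0.45. Stiff (0.2 N m, 2 N at the grip), stays where left
- lever_grip (a point): in the middle of the lever's yellow sleeve, 110 mm from the stem axis, 107 mm above the bench. The sleeve is 22 mm wide, 15 mm high (100 to 114 mm up) and runs from 65 to 135 mm from the axis; beside and below it there is nothing higher than the pipe and its elbow (59 mm up)
- axis (a point): centre of the locking disc's top face, on the stem axis, 96 mm above the bench. The disc is red, 64 mm across, cut right across by a slot 14 mm wide and 13 mm deep with chamfered mouths and a dark floor, at right angles to the lever
- bolt (a joint): travel (m) of the flat bolt to the station's -y: 0 = drawn back, 0.100 = fully home, tab on the guide's black rubber buffer (gives 4 N/mm), nose flush with the keeper's far side. Takes about 2 N, stays where left. 10 mm wide, 8 mm high, nose tapered to 4 mm over 8 mm. The nose meets the disc's rim at about 0.012 and goes on only if the slot is in line (within 0.12 rad it pulls the disc straight)
- bolt_tab (a point): centre of the rear face (the face to the station's +y, to be pushed) of the black upright tab at the bolt's rear end, 115 mm above the bench. The tab is 30 mm wide (x), 8 mm thick (y) and stands from 90 to 126 mm up; behind it only 6 mm of bolt stick out, at 84 to 93 mm up
- bolt_nose (a point): centre of the bolt's nose tip, 88 mm above the bench
- amber_bottle: brown glass reagent bottle with a black cap, 80 mm across, about 155 mm high, loose; origin at the centre of its underside
- wash_bottle: white plastic bottle with a blue cap, 66 mm across, about 185 mm high, loose; origin at the centre of its underside
- flask: clear glass conical flask, 80 mm across its base, 121 mm high, loose; origin at the centre of its underside
- burner: Bunsen burner, red foot 80 mm across, steel barrel, 138 mm high, loose; origin at the centre of its underside
- keeper (a point): centre of the keeper, the steel staple beyond the disc that the bolt ends in: 50 mm from the stem axis to the station's -y, 16 mm long, 28 mm wide, its top 99 mm above the bench (under the lever when that is open)

How it is judged:
By the outcome, as a careful person would: the job done as asked, in the order asked, and still so for the second after the job is handed in, with the robot touching nothing.
It also fails if it takes over 48 s, if anything falls off the work surface, if the arm or the gripper's body presses on something with over 40 N, if the wrist force passes 120 N, or if a joint passes its speed limit or range.

## Working session

There is one attempt and no reset: what is moved stays moved. The work goes in short steps, Python scripts to look and compute and a shell command to move; the robot and the scene stay as the last step left them, time stands still between calls to the robot, and variables do not carry over. Pictures are saved under pics/ and viewed, at most 10 in all, crops included, and the job is handed in when it is done.

```bash
mkdir -p pics; ls; python3 - <<'E'
from workcell import monitor, optics, r
import cv2,pickle
s=monitor.read_state();print(s)
for n in ("scene","top"):
    c=optics.read_camera(n);pickle.dump(c,open(n+".pkl","wb"))
    cv2.imwrite(f"pics/{n}0.png",c["pixels"][:,:,::-1]);print(n,c["vfov"],c["cx"],c["cy"],c["xyz"],c["rotation"])
E
```

```text
pics
{'time_s': 0.0, 'joint_positions': array([-1.39482168,  0.38380341,  0.0438237 ,  1.59961394, -0.01787707,
        1.16120002, -0.04988793]), 'qvel': array([ 1.48014162e-03, -1.18080463e-03,  1.63837805e-04,  7.97196665e-04,
       -1.11721862e-03,  6.86041080e-04,  8.38355678e-05]), 'effort': array([-1.00249042e-04, -4.33457243e+01,  1.02434792e+00, -2.49513692e+01,
        1.04417288e-02,  1.13206464e-02, -5.68688051e-06]), 'ee_pos': array([0.17549412, 0.62490133, 0.24388885]), 'orientation': array([-0.42850345, -3.11202475,  0.00412272]), 'wrist_force': array([-9.57564635e-04,  1.03771106e-01, -1.00867676e+00]), 'moment': array([-0.00198678, -0.01961965,  0.00236093]), 'grasp_force': 0.0, 'finger_gap': 0.08524767505075041}
scene 51.65151420817426 317.9522113951084 240.91445509854816 [1.13741523 0.14664669 0.71791382] [-1.57164583 -2.04964744  0.79572746]
top 42.96219045018112 320.98477786386223 236.1821682375085 [0.30887251 0.00227938 1.29262472] [-2.08815946  2.10521651 -0.25134465]
```

View pics/scene0.png

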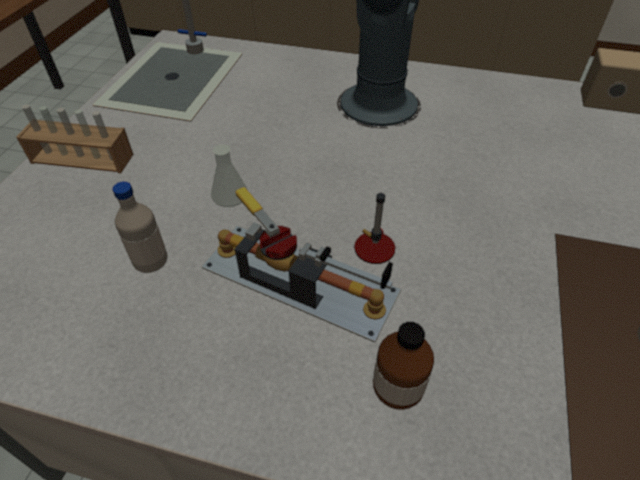

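View pics/top0.png

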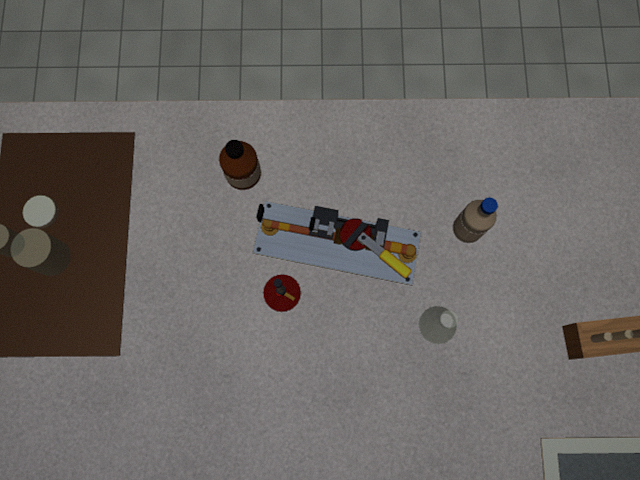

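The scene view shows the station mid-bench, with the lever's yellow sleeve near (250,200), the disc near (280,240) and the tab near (387,273). The top view shows the tab at (260,213), the disc at (355,235), the yellow sleeve at (396,263), and the lever partly open. The flask is at (438,325), the wash bottle at (475,220), the amber bottle at (240,165) and the burner at (282,293).

```bash
cat > h.py <<'E'
import numpy as np,cv2,pickle
from scipy.spatial.transform import Rotation as R
def f(c): return 240/np.tan(np.radians(c["vfov"])/2)
def cast(c,uv,z):
    uv=np.atleast_2d(uv).astype(float)
    d=np.c_[(uv[:,0]-c["cx"])/f(c),(uv[:,1]-c["cy"])/f(c),np.ones(len(uv))]
    rot=np.array(c["rotation"]); M=R.from_rotvec(rot).as_matrix() if rot.shape==(3,) else rot
    d=d@M.T; o=np.array(c["xyz"]); return o+d*((z-o[2])/d[:,2])[:,None]
def mask(c,lo,hi,roi):
    h=cv2.cvtColor(c["pixels"],cv2.COLOR_RGB2HSV);m=cv2.inRange(h,lo,hi)
    k=np.zeros_like(m);x0,y0,x1,y1=roi;k[y0:y1,x0:x1]=255;return m&k
def blob(m):
    n,l,s,ce=cv2.connectedComponentsWithStats(m);i=1+np.argmax(s[1:,4]);return ce[i],s[i],(l==i).astype(np.uint8)*255
E
python3 - <<'E'
from h import *
np.set_printoptions(precision=4,suppress=True)
t=pickle.load(open("top.pkl","rb"));s=pickle.load(open("scene.pkl","rb"))
for p in [(300,240),(380,215),(355,240),(260,213),(330,212),(500,300)]: print(p,cv2.cvtColor(t["pixels"],cv2.COLOR_RGB2HSV)[p[1],p[0]])
for n,c,roi in (("top",t,(370,240,420,285)),("scene",s,(225,180,270,220))):
    ce,st,m=blob(mask(c,(22,130,90),(32,255,255),roi)); rect=cv2.minAreaRect(cv2.findNonZero(m))
    print(n,"yellow",ce,st,rect,cast(c,ce,.11)); print(cast(c,cv2.boxPoints(rect),.112))
for n,c,roi in (("top",t,(335,210,380,255)),("scene",s,(250,220,300,260))):
    h=mask(c,(0,150,50),(9,255,255),roi)|mask(c,(172,150,50),(180,255,255),roi)
    ct=np.vstack([cv2.findNonZero(h)]); (x,y),r=cv2.minEnclosingCircle(ct); print(n,"red",x,y,r,cv2.countNonZero(h),cast(c,(x,y),.09))
for n,c,roi in (("top",t,(250,198,270,228)),("scene",s,(375,255,400,292))):
    ce,st,m=blob(mask(c,(0,0,0),(180,255,45),roi)); print(n,"tab",ce,st,cast(c,ce,.115))
m=mask(t,(95,25,90),(125,120,255),(245,190,430,295)); hull=cv2.convexHull(cv2.findNonZero(m)); rect=cv2.minAreaRect(hull); print(rect); print(cast(t,cv2.boxPoints(rect),.006))
big=cv2.resize(t["pixels"][190:300,245:435],None,fx=4,fy=4,interpolation=cv2.INTER_CUBIC)
cv2.imwrite("pics/crop1.png",big[:,:,::-1])
E
```

```text
(300, 240) [110  44 122]
(380, 215) [165  12 124]
(355, 240) [  0 255  24]
(260, 213) [110  70  11]
(330, 212) [115  36  42]
(500, 300) [175  12 125]
top yellow [395.3252 263.135 ] [380 250  31  27 326] ((395.2117614746094, 262.7529602050781), (34.058082580566406, 9.978801727294922), 40.601295471191406) [[ 0.5382 -0.1475  0.11  ]]
[[ 0.5535 -0.1156  0.112 ]
 [ 0.5687 -0.129   0.112 ]
 [ 0.5237 -0.1783  0.112 ]
 [ 0.5088 -0.165   0.112 ]]
scene yellow [247.9669 199.239 ] [236 188  25  24 272] ((248.06723022460938, 199.44309997558594), (28.715070724487305, 10.100188255310059), 49.76364517211914) [[ 0.5395 -0.1476  0.11  ]]
[[ 0.5288 -0.1765  0.112 ]
 [ 0.5084 -0.1694  0.112 ]
 [ 0.5546 -0.1169  0.112 ]
 [ 0.5735 -0.1244  0.112 ]]
top red 352.7794494628906 232.44505310058594 17.785097122192383 380 [[ 0.6062 -0.066   0.09  ]]
scene red 272.5 244.0 23.5638427734375 494 [[ 0.614  -0.0775  0.09  ]]
top tab [260.0805 212.5977] [257 204   7  18  87] [[0.6425 0.1205 0.115 ]]
scene tab [385.8667 275.3933] [380 263  12  25 150] [[0.6515 0.1215 0.115 ]]
((337.3653869628906, 242.17308044433594), (162.38417053222656, 53.14747619628906), 11.309932708740234)
[[ 0.5846  0.1463  0.006 ]
 [ 0.7017  0.1255  0.006 ]
 [ 0.6267 -0.2217  0.006 ]
 [ 0.5125 -0.1941  0.006 ]]
```

View pics/crop1.png

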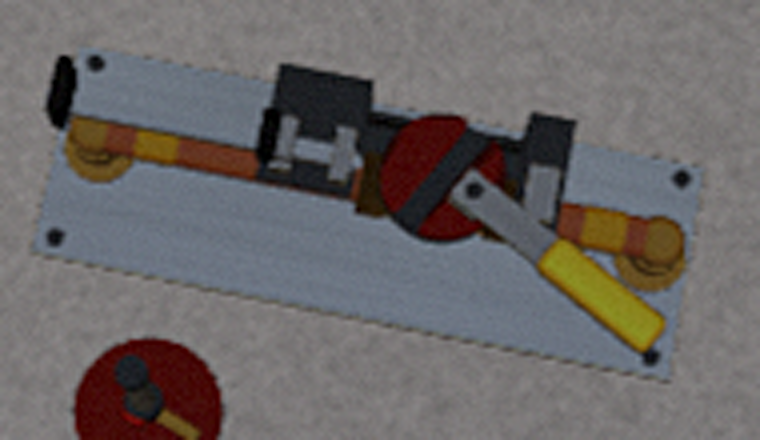

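The crop shows the slot and lever skewed to the station axes, at about 1.1 rad, and the bolt tab fully drawn back at the plate's left edge. The plate corners give the station pose (0.599, -0.070), yaw -0.211, with a measured length of 351 mm. The tab falls at station (3, 196) mm and the sleeve end at 131 mm radius, so both are consistent with the given sizes.

```bash
cat >> h.py <<'E'
O=np.array([.599,-.0704]);YAW=-.211
Ax=np.array([[np.cos(YAW),-np.sin(YAW)],[np.sin(YAW),np.cos(YAW)]])
def w(xs,ys,z): return np.r_[O+Ax@[xs,ys],z]          # station mm->world in m
def st(p): return Ax.T@(np.array(p)[:2]-O)
def plan(pts):
    "station waypoints (m) -> tool-axis shift as share of 0.5 m, plus first turn to align"
    from workcell import monitor
    s=monitor.read_state();Rt=R.from_rotvec(s["orientation"]);p=np.array(s["ee_pos"])
    goal=np.column_stack([-np.r_[Ax[:,0],0],np.r_[Ax[:,1],0],[0,0,-1]])
    print("t",s["time_s"],"st",st(p).round(4),"z",p[2].round(4),"turn share",((Rt.inv()*R.from_matrix(goal)).as_rotvec()/.5).round(4),"F",np.round(s["wrist_force"],1))
    print("dpos in present tool axes",(Rt.inv().apply(w(*pts[0])-p)/.5).round(4))
    for a,b in zip(pts,pts[1:]): print(b,(goal.T@(w(*b)-w(*a))/.5).round(4))
E
python3 - <<'E'
from h import *
t=pickle.load(open("top.pkl","rb"))
for n,p in dict(amber=(241,178),wash=(470,228),flask=(436,326),burner=(282,293)).items(): print(n,st(cast(t,p,.02)[0]).round(3))
plan([(-.016,-.1185,.25),(-.016,-.1185,.099)])
k=lambda a:(.105*np.array([-np.cos(a),-np.sin(a)])+.011*np.array([np.sin(a),-np.cos(a)])+[.011,-.0145])
plan([(-.016,-.1185,.099)]+[(*k(a).round(4),.099) for a in np.linspace(1.1,0,7)])
E
```

```text
amber [0.095 0.269]
wash [ 0.084 -0.24 ]
flask [-0.138 -0.201]
burner [-0.135  0.126]
t 0.1 st [-0.5597  0.5913] z 0.244 turn share [-0.0048  0.0002 -0.1253] F [-0.3 -0.6  0.2]
dpos in present tool axes [-1.1742 -1.3487 -0.0086]
(-0.016, -0.1185, 0.099) [0.    0.    0.302]
t 0.1 st [-0.5597  0.5913] z 0.244 turn share [-0.0048  0.0002 -0.1253] F [-0.3 -0.6  0.2]
dpos in present tool axes [-1.1742 -1.348   0.2934]
(np.float64(-0.0268), np.float64(-0.1131), 0.099) [0.0216 0.0108 0.    ]
(np.float64(-0.0442), np.float64(-0.1045), 0.099) [0.0348 0.0172 0.    ]
(np.float64(-0.0596), np.float64(-0.093), 0.099) [0.0308 0.023  0.    ]
(np.float64(-0.0728), np.float64(-0.0788), 0.099) [0.0264 0.0284 0.    ]
(np.float64(-0.0831), np.float64(-0.0624), 0.099) [0.0206 0.0328 0.    ]
(np.float64(-0.0902), np.float64(-0.0445), 0.099) [0.0142 0.0358 0.    ]
(np.float64(-0.094), np.float64(-0.0255), 0.099) [0.0076 0.038  0.    ]
```

```bash
python3 -m handwheel '{"delta_pos":[[-0.03,-0.034,0],[-0.03,-0.034,0],[-0.03,-0.034,0],[-0.03,-0.034,0],[-0.03,-0.034,0],[-0.03,-0.034,0],[-0.03,-0.034,0],[-0.03,-0.034,0],[-0.03,-0.034,0],[-0.03,-0.034,0],[-0.03,-0.034,0],[-0.03,-0.034,0],[-0.03,-0.034,0],[-0.03,-0.034,0],[-0.03,-0.034,0],[-0.03,-0.034,0],[-0.03,-0.034,0],[-0.03,-0.034,0],[-0.03,-0.034,0],[-0.03,-0.034,0]],"angular":[[0,0,0],[0,0,0],[0,0,0],[0,0,0],[0,0,0],[0,0,0],[0,0,0],[0,0,0],[0,0,0],[0,0,0],[0,0,0],[0,0,0],[0,0,0],[0,0,0],[0,0,0],[0,0,0],[0,0,0],[0,0,0],[0,0,0],[-0.005,0,-0.125]],"jaw":[0,0,0,0,0,0,0,0,0,0,0,0,0,0,0,0,0,0,0,0]}' 20
python3 -c "
from h import *
plan([(-.016,-.1185,.25)])"
```

```text
time_s: 1.77
ee_pos: [0.3726, 0.2161, 0.2449]
orientation: [-0.33, -3.124, -0.003]
wrist_force: [0.7, 0.7, -0.4]
finger_gap: -0.0004
grasp_force: 0.0
t 1.7667 st [-0.2814  0.2327] z 0.2449 turn share [ 0.004  -0.001   0.0016] F [ 0.7  0.7 -0.4]
dpos in present tool axes [-0.5302 -0.7028 -0.0119]
```

```bash
python3 -m handwheel '{"delta_pos":[[-0.028,-0.037,0],[-0.028,-0.037,0],[-0.028,-0.037,0],[-0.028,-0.037,0],[-0.028,-0.037,0],[-0.028,-0.037,0],[-0.028,-0.037,0],[-0.028,-0.037,0],[-0.028,-0.037,0],[-0.028,-0.037,0],[-0.028,-0.037,0],[-0.028,-0.037,0],[-0.028,-0.037,0],[-0.028,-0.037,0],[-0.028,-0.037,0],[-0.028,-0.037,0],[-0.028,-0.037,0],[-0.027,-0.036,0],[0,0,0],[0,0,0]],"angular":[[0,0,0],[0,0,0],[0,0,0],[0,0,0],[0,0,0],[0,0,0],[0,0,0],[0,0,0],[0,0,0],[0,0,0],[0,0,0],[0,0,0],[0,0,0],[0,0,0],[0,0,0],[0,0,0],[0,0,0],[0,0,0],[0,0,0],[0,0,0]],"jaw":[0,0,0,0,0,0,0,0,0,0,0,0,0,0,0,0,0,0,0,0]}'
python3 - <<'E'
from h import *
from workcell import optics
plan([(-.016,-.1185,.25),(-.016,-.1185,.099)])
c=optics.read_camera("wrist");print(c["T_tool_cam"],c["vfov"],c["cx"],c["cy"])
cv2.imwrite("pics/wr1.png",c["pixels"][:,:,::-1])
E
```

```text
time_s: 3.43
ee_pos: [0.5483, -0.162, 0.244]
orientation: [-0.336, -3.123, -0.002]
wrist_force: [0.3, 0.1, -0.9]
finger_gap: -0.0001
grasp_force: 0.0
t 3.4333 st [-0.0304 -0.1002] z 0.244 turn share [ 0.0028 -0.0021 -0.0069] F [ 0.3  0.1 -0.9]
dpos in present tool axes [-0.0289 -0.0365 -0.0121]
(-0.016, -0.1185, 0.099) [0.    0.    0.302]
[[-1.24135274e-03 -9.58165174e-01 -2.86213134e-01  7.32643130e-02]
 [ 9.99998652e-01 -1.49693649e-03  6.74187601e-04 -1.44103138e-04]
 [-1.07442596e-03 -2.86211911e-01  9.58165741e-01 -1.29662350e-01]
 [ 0.00000000e+00  0.00000000e+00  0.00000000e+00  1.00000000e+00]] 65.70646984690485 320.4948848286574 240.25088245159148
```

View pics/wr1.png

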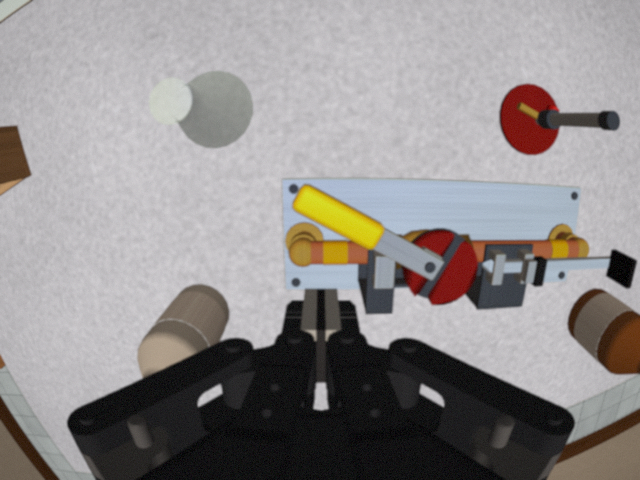

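The wrist view shows the shut fingers at about (320,300), the sleeve from (302,198) to (375,240), the disc at (440,267) and the tab at (621,268). I'll cross-check the station pose with these points.

```bash
cat >> h.py <<'E'
def castw(c,pos,ori,uv,z):
    v=np.array(uv,float)-[c["cx"],c["cy"]];rr=np.hypot(*v);th=rr/f(c)
    d=np.r_[v/rr*np.sin(th),np.cos(th)];T=np.array(c["T_tool_cam"]);Rt=R.from_rotvec(ori)
    d=Rt.apply(T[:3,:3]@d);o=pos+Rt.apply(T[:3,3]);return o+d*(z-o[2])/d[2]
E
python3 - <<'E'
from h import *
from workcell import optics,monitor
s=monitor.read_state();c=optics.read_camera("wrist");P,Q=np.array(s["ee_pos"]),s["orientation"]
h=cv2.cvtColor(c["pixels"],cv2.COLOR_RGB2HSV)
for n,uv,z in [("sleeve far",(302,198),.11),("sleeve near",(378,239),.11),("screw pivot",(430,267),.105),("disc",(440,267),.096),("platecorner -60,-140",(282,179),.006),("corner -60,210",(580,186),.006),("corner 60 -140",(287,289),.006),("tab top",(621,268),.115)]:
    print(n,st(castw(c,P,Q,uv,z)).round(4))
E
```

```text
sleeve far [-0.0573 -0.1115]
sleeve near [-0.0264 -0.0554]
screw pivot [-0.0015 -0.0111]
disc [0.0021 0.0007]
platecorner -60,-140 [-0.0584 -0.1361]
corner -60,210 [-0.0611  0.2118]
corner 60 -140 [ 0.0603 -0.1344]
tab top [0.0022 0.1946]
```

```bash
python3 -m handwheel '{"delta_pos":[[-0.02,-0.024,0],[-0.01,-0.013,0],[0,0,0],[0,0,0.03],[0,0,0.04],[0,0,0.04],[0,0,0.04],[0,0,0.04],[0,0,0.04],[0,0,0.03],[0,0,0.03],[0,0,0],[0,0,0]],"angular":[[0,0,0],[0,0,0],[0,0,0],[0,0,0],[0,0,0],[0,0,0],[0,0,0],[0,0,0],[0,0,0],[0,0,0],[0,0,0],[0,0,0],[0,0,0]],"jaw":[0,0,0,0,0,0,0,0,0,0,0,0,0]}'
python3 -c "
from h import *
plan([(-.0268,-.1131,.099)])
from workcell import optics
c=optics.read_camera('wrist');cv2.imwrite('pics/wr2.png',c['pixels'][:,:,::-1])"
```

```text
time_s: 4.62
ee_pos: [0.5589, -0.1802, 0.0988]
orientation: [-0.33, -3.122, -0.005]
wrist_force: [-0.7, 0.8, 0.2]
finger_gap: 0.0004
grasp_force: 0.0
t 4.6167 st [-0.0162 -0.1157] z 0.0988 turn share [ 0.006  -0.0049  0.0012] F [-0.7  0.8  0.2]
dpos in present tool axes [ 0.0211  0.0053 -0.0004]
```

View pics/wr2.png

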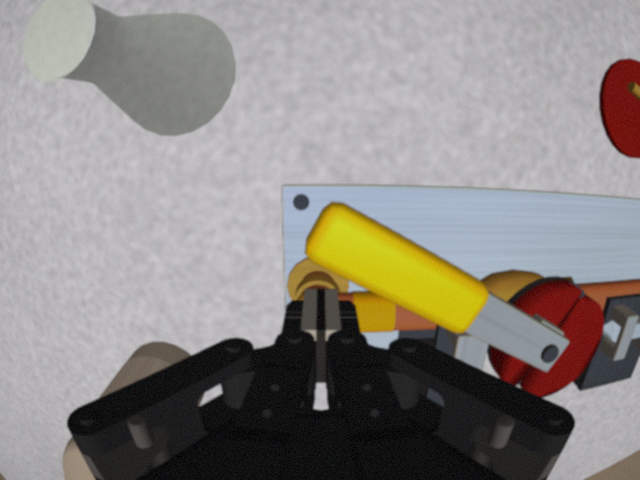

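The fingers are beside the sleeve's outer part (sleeve centre about (400,270), fingers at (320,300)) and clear of it. Now I'll push along the arc.

```bash
python3 -m handwheel '{"delta_pos":[[0.011,0.003,0],[0.011,0.003,0],[0.0174,0.0086,0],[0.0174,0.0086,0],[0.0154,0.0115,0],[0.0154,0.0115,0],[0.0132,0.0142,0],[0.0132,0.0142,0],[0.0103,0.0164,0],[0.0103,0.0164,0],[0.0071,0.0179,0],[0.0071,0.0179,0],[0,0,0],[0,0,0]],"angular":[[0,0,0],[0,0,0],[0,0,0],[0,0,0],[0,0,0],[0,0,0],[0,0,0],[0,0,0],[0,0,0],[0,0,0],[0,0,0],[0,0,0],[0,0,0],[0,0,0]],"jaw":[0,0,0,0,0,0,0,0,0,0,0,0,0,0]}'
python3 -c "
from h import *
plan([(-.094,-.0255,.099)])
from workcell import optics
c=optics.read_camera('wrist');cv2.imwrite('pics/wr3.png',c['pixels'][:,:,::-1])"
```

```text
time_s: 5.83
ee_pos: [0.5011, -0.0936, 0.0989]
orientation: [-0.327, -3.122, -0.006]
wrist_force: [0.2, 0.1, -0.1]
finger_gap: 0.0001
grasp_force: 0.0
t 5.8333 st [-0.0908 -0.0431] z 0.0989 turn share [ 0.0075 -0.0052  0.0044] F [ 0.2  0.1 -0.1]
dpos in present tool axes [ 0.0062  0.0353 -0.0001]
```

View pics/wr3.png

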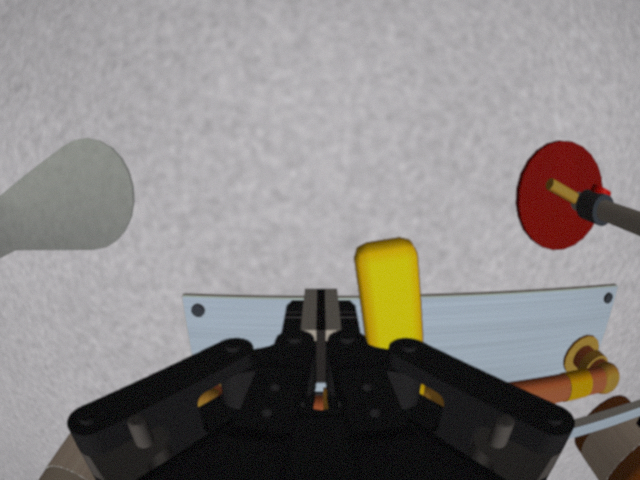

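The lever lies at (390,295) px, nearly along the station's -x, and the finger is slightly off it. I'll measure its angle.

```bash
python3 - <<'E'
from h import *
from workcell import optics,monitor
s=monitor.read_state();c=optics.read_camera("wrist");P,Q=np.array(s["ee_pos"]),s["orientation"]
for y in (255,275,300,320,335):
    m=mask(c,(22,130,90),(32,255,255),(350,y,430,y+1)); x=np.where(m)[1]
    if len(x): print(y,x.min(),x.max(),[st(castw(c,P,Q,(u,y),.108)).round(4) for u in (x.min(),x.max())])
t=optics.read_camera("top");m=mask(t,(22,130,90),(32,255,255),(330,240,420,330))
ce,sa,b=blob(m);print(ce,sa,st(cast(t,ce,.112)[0]))
cv2.imwrite("pics/top2.png",cv2.resize(t["pixels"][190:310,255:435],None,fx=4,fy=4,interpolation=cv2.INTER_CUBIC)[:,:,::-1])
E
```

```text
255 358 418 [array([-0.1225, -0.031 ]), array([-0.1223, -0.0097])]
275 360 420 [array([-0.115 , -0.0301]), array([-0.1147, -0.0082])]
300 364 421 [array([-0.1053, -0.0282]), array([-0.1047, -0.0069])]
320 366 422 [array([-0.097 , -0.0271]), array([-0.0962, -0.0055])]
335 368 423 [array([-0.0904, -0.026 ]), array([-0.0895, -0.0043])]Traceback (most recent call last):
  File "<stdin>", line 8, in <module>
  File "h.py", line 13, in blob
    n,l,s,ce=cv2.connectedComponentsWithStats(m);i=1+np.argmax(s[1:,4]);return ce[i],s[i],(l==i).astype(np.uint8)*255
                                                     ~~~~~~~~~^^^^^^^^^
    return _wrapfunc(a, 'argmax', axis=axis, out=out, **kwds)
    return bound(*args, **kwds)
ValueError: attempt to get argmax of an empty sequence
```

θ is about 0.165, and both slope and offset agree. The remaining push is about 17 mm along station +y.

```bash
python3 -m handwheel '{"delta_pos":[[0.003,0.01,0],[0.003,0.01,0],[0,0.01,0],[0,0.004,0],[0,0,0],[0,0,0],[0,0,0]],"angular":[[0,0,0],[0,0,0],[0,0,0],[0,0,0],[0,0,0],[0,0,0],[0,0,0]],"jaw":[0,0,0,0,0,0,0]}'
cat > lev.py <<'E'
from h import *
from workcell import optics,monitor
plan([(-.094,-.0255,.099)])
s=monitor.read_state();c=optics.read_camera("wrist");P,Q=np.array(s["ee_pos"]),s["orientation"]
for y in (255,275,300,320,335):
    m=mask(c,(22,130,90),(32,255,255),(330,y,430,y+1)); x=np.where(m)[1]
    if len(x): print(y,x.min(),x.max(),[st(castw(c,P,Q,(u,y),.108)).round(4) for u in (x.min(),x.max())])
E
python3 lev.py
```

```text
time_s: 6.57
ee_pos: [0.503, -0.078, 0.0997]
orientation: [0.331, 3.123, 0.005]
wrist_force: [-0.5, 0.5, -0.1]
finger_gap: 0.0002
grasp_force: 0.0
t 6.5667 st [-0.0923 -0.0275] z 0.0997 turn share [ 0.0064  0.0013 -0.0001] F [-0.5  0.5 -0.1]
dpos in present tool axes [0.0034 0.004  0.0014]
255 360 420 [array([-0.1239, -0.0139]), array([-0.1238,  0.0076])]
275 360 419 [array([-0.1165, -0.0137]), array([-0.1161,  0.0079])]
300 359 418 [array([-0.1066, -0.0137]), array([-0.1061,  0.0085])]
320 359 416 [array([-0.0983, -0.0133]), array([-0.0976,  0.0086])]
335 363 414 [array([-0.0917, -0.0115]), array([-0.0909,  0.0086])]
```

```bash
python3 -m handwheel '{"delta_pos":[[0,0.005,0],[0,0,0],[0,0,0],[0,-0.03,0],[0,-0.03,0],[0,0,-0.05],[0,0,-0.06],[0,0,-0.06],[0,0,-0.06],[-0.04,0.05,0],[-0.04,0.06,0],[-0.04,0.06,0],[-0.04,0.06,0],[-0.02,0.06,0],[0,0.06,0],[0,0.06,0],[0,0.06,0],[0,0.06,0],[0,0,0],[0,0,0]],"angular":[[0,0,0],[0,0,0],[0,0,0],[0,0,0],[0,0,0],[0,0,0],[0,0,0],[0,0,0],[0,0,0],[0,0,0],[0,0,0],[0,0,0],[0,0,0],[0,0,0],[0,0,0],[0,0,0],[0,0,0],[0,0,0],[0,0,0],[0,0,0]],"jaw":[0,0,0,0,0,0,0,0,0,0,0,0,0,0,0,0,0,0,0,0]}'
python3 - <<'E'
from h import *
from workcell import optics
plan([(0,.230,.22),(0,.230,.116)])
t=optics.read_camera("wrist");cv2.imwrite('pics/wr4.png',t['pixels'][:,:,::-1])
E
```

```text
time_s: 8.28
ee_pos: [0.64, 0.1394, 0.2145]
orientation: [-0.32, -3.125, -0.006]
wrist_force: [0.2, -1.1, -0.1]
finger_gap: 0.0002
grasp_force: 0.0
t 8.2833 st [-0.0038  0.2138] z 0.2145 turn share [ 0.0075 -0.0021  0.0133] F [ 0.2 -1.1 -0.1]
dpos in present tool axes [-0.0078  0.0324 -0.0109]
(0, 0.23, 0.116) [0.    0.    0.208]
```

View pics/wr4.png

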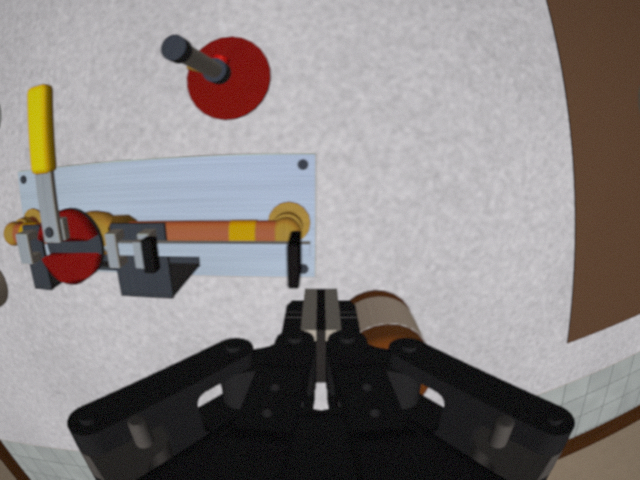

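The slot at (75,245) is in line with the bolt, the tab is at (293,258), and the amber bottle at (385,320) is clear of the descent. Going down behind the tab.

```bash
python3 -m handwheel '{"delta_pos":[[-0.008,0.03,0],[0,0.004,0],[0,0,0],[0,0,0.03],[0,0,0.04],[0,0,0.04],[0,0,0.04],[0,0,0.03],[0,0,0.017],[0,0,0],[0,0,0]],"angular":[[0,0,0],[0,0,0],[0,0,0.013],[0,0,0],[0,0,0],[0,0,0],[0,0,0],[0,0,0],[0,0,0],[0,0,0],[0,0,0]],"jaw":[0,0,0,0,0,0,0,0,0,0,0]}'
python3 - <<'E'
from h import *
from workcell import optics
plan([(0,.1145,.116)])
t=optics.read_camera("wrist");cv2.imwrite('pics/wr5.png',t['pixels'][:,:,::-1])
E
```

```text
time_s: 9.25
ee_pos: [0.6479, 0.1499, 0.1168]
orientation: [0.343, 3.123, 0.003]
wrist_force: [0.4, -0.1, -0.0]
finger_gap: -0.0001
grasp_force: 0.0
t 9.25 st [0.0017 0.2257] z 0.1168 turn share [ 0.0041 -0.0002 -0.0152] F [ 0.4 -0.1 -0. ]
dpos in present tool axes [ 0.0017 -0.2224  0.0012]
```

View pics/wr5.png

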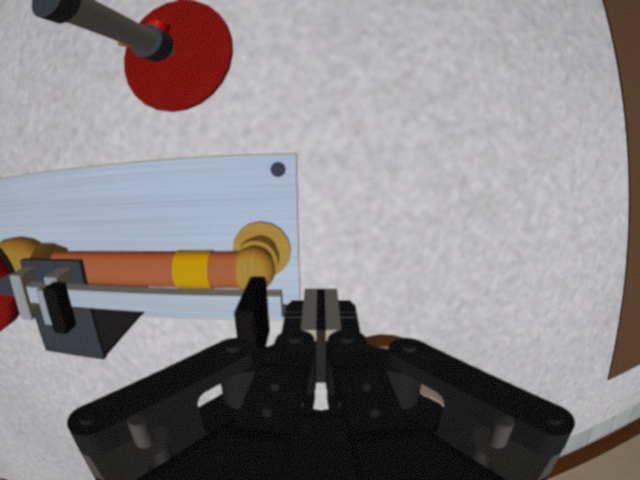

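The fingers are directly behind the tab at (253,310), in line and clear of the amber bottle. Pushing.

```bash
python3 -m handwheel '{"delta_pos":[[0,-0.01,0],[0,-0.01,0],[0,-0.01,0],[0,-0.01,0],[0,-0.01,0],[0,-0.01,0],[0,-0.01,0],[0,-0.01,0],[0,-0.01,0],[0,-0.01,0],[0,-0.01,0],[0,-0.01,0],[0,-0.01,0],[0,-0.01,0],[0,-0.01,0],[0,-0.01,0],[0,-0.01,0],[0,-0.01,0],[0,0,0],[0,0,0]],"angular":[[0,0,0],[0,0,0],[0,0,0],[0,0,0],[0,0,0],[0,0,0],[0,0,0],[0,0,0],[0,0,0],[0,0,0],[0,0,0],[0,0,0],[0,0,0],[0,0,0],[0,0,0],[0,0,0],[0,0,0],[0,0,0],[0,0,0],[0,0,0]],"jaw":[0,0,0,0,0,0,0,0,0,0,0,0,0,0,0,0,0,0,0,0]}'
python3 - <<'E'
from h import *
plan([(0,.1145,.116)])
E
```

```text
time_s: 10.97
ee_pos: [0.627, 0.0612, 0.1159]
orientation: [-0.343, -3.12, -0.001]
wrist_force: [-0.5, 0.1, -0.5]
finger_gap: -0.0
grasp_force: 0.0
t 10.9667 st [-1.000e-04  1.345e-01] z 0.1159 turn share [ 0.0011 -0.0053 -0.0163] F [-0.5  0.1 -0.5]
dpos in present tool axes [-0.0006 -0.04   -0.0001]
```

```bash
python3 -m handwheel '{"delta_pos":[[0,-0.008,0],[0,-0.008,0],[0,-0.008,0],[0,-0.006,0],[0,-0.004,0],[0,0,0],[0,0,0]],"angular":[[0,0,0],[0,0,0],[0,0,0],[0,0,0],[0,0,0],[0,0,0],[0,0,0]],"jaw":[0,0,0,0,0,0,0]}'
python3 -m handwheel '{"delta_pos":[[0,-0.004,0],[0,0,0],[0,0,0]],"angular":[[0,0,0],[0,0,0],[0,0,0]],"jaw":[0,0,0]}'
```

```text
time_s: 11.55
ee_pos: [0.6246, 0.0452, 0.1165]
orientation: [0.342, 3.123, 0.002]
wrist_force: [-0.1, 0.5, -0.1]
finger_gap: -0.0003
grasp_force: 0.1
time_s: 11.8
ee_pos: [0.6246, 0.0441, 0.1166]
orientation: [0.341, 3.122, 0.004]
wrist_force: [-0.3, 0.8, 0.2]
finger_gap: -0.0001
grasp_force: 0.6
```

```bash
for i in 1; do python3 -m handwheel '{"delta_pos":[[0,-0.004,0],[0,0,0],[0,0,0]],"angular":[[0,0,0],[0,0,0],[0,0,0]],"jaw":[0,0,0]}'; done
python3 -m handwheel '{"delta_pos":[[0,-0.004,0],[0,0,0],[0,0,0]],"angular":[[0,0,0],[0,0,0],[0,0,0]],"jaw":[0,0,0]}'
python3 - <<'E'
from h import *
from workcell import optics
plan([(0,.1145,.116)])
t=optics.read_camera("wrist");cv2.imwrite('pics/wr6.png',t['pixels'][:,:,::-1])
E
```

```text
time_s: 12.05
ee_pos: [0.6244, 0.0434, 0.1166]
orientation: [0.34, 3.122, 0.006]
wrist_force: [1.8, 4.4, -1.7]
finger_gap: -0.0003
grasp_force: 1.9
time_s: 12.3
ee_pos: [0.6242, 0.0426, 0.1167]
orientation: [0.338, 3.122, 0.008]
wrist_force: [2.7, 5.6, -1.9]
finger_gap: 0.0001
grasp_force: 2.8
t 12.3 st [0.001  0.1158] z 0.1167 turn share [ 0.0107  0.0019 -0.01  ] F [ 2.7  5.6 -1.9]
dpos in present tool axes [ 0.0019 -0.0026  0.0013]
```

View pics/wr6.png

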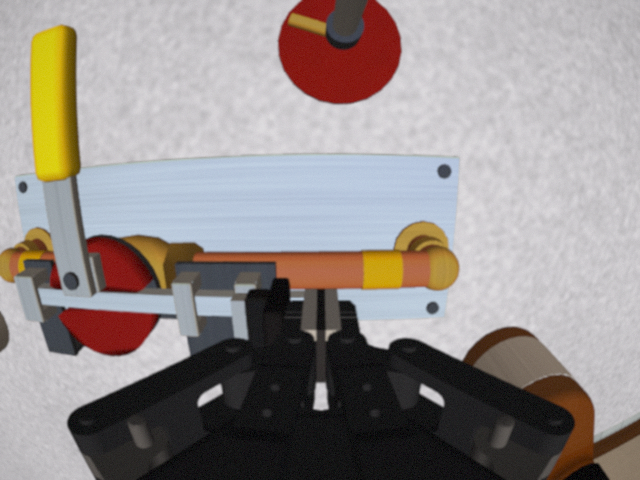

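The bolt runs through the slot at (110,300) into the keeper at (30,295). The tab at (265,310) is against the buffer and the force is rising. One firmer nudge, then I'll withdraw.

```bash
python3 -m handwheel '{"delta_pos":[[0,-0.004,0],[0,-0.004,0],[0,0,0],[0,0,0],[0,0,0]],"angular":[[0,0,0],[0,0,0],[0,0,0],[0,0,0],[0,0,0]],"jaw":[0,0,0,0,0]}'
python3 -m handwheel '{"delta_pos":[[0,0.01,0],[0,0.02,0],[0,0.03,0],[0,0.03,0],[0,0,-0.04],[0,0,-0.06],[0,0,-0.06],[0,0,-0.06],[0,0,-0.04],[0,0,0],[0,0,0]],"angular":[[0,0,0],[0,0,0],[0,0,0],[0,0,0],[0,0,0],[0,0,0],[0,0,0],[0,0,0],[0,0,0],[0,0,0],[0,0,0]],"jaw":[0,0,0,0,0,0,0,0,0,0,0]}'
python3 - <<'E'
from h import *
from workcell import optics
plan([(0,.1145,.116)])
t=optics.read_camera("wrist");cv2.imwrite('pics/wr7.png',t['pixels'][:,:,::-1])
E
```

```text
time_s: 12.77
ee_pos: [0.624, 0.0417, 0.1167]
orientation: [0.335, 3.121, 0.013]
wrist_force: [3.0, 7.9, -2.0]
finger_gap: -0.0002
grasp_force: 4.5
time_s: 13.68
ee_pos: [0.6335, 0.0805, 0.2484]
orientation: [0.34, 3.119, 0.005]
wrist_force: [-0.2, 0.4, 0.2]
finger_gap: -0.0001
grasp_force: 0.0
t 13.6833 st [0.0021 0.1548] z 0.2484 turn share [ 0.0073  0.0068 -0.0125] F [-0.2  0.4  0.2]
dpos in present tool axes [ 0.0046 -0.0816  0.2645]
```

View pics/wr7.png

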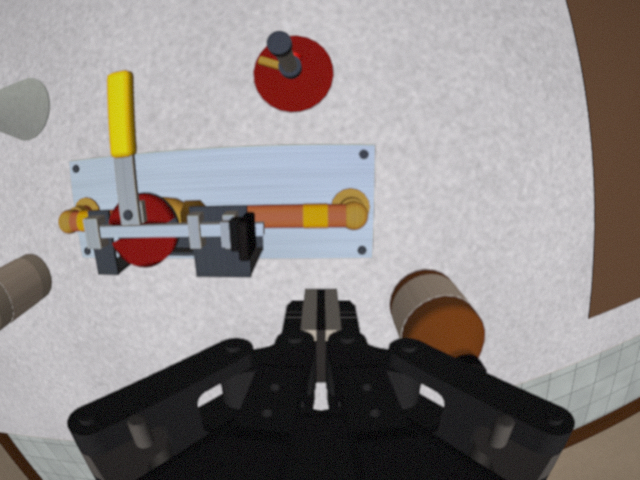

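The bolt spans the slot and keeper, with its nose at (86,232) flush with the keeper's far side. The tab at (243,235) is against the buffer, the bottles, flask and burner are standing, and the hand is clear.

```bash
python3 -c "
from workcell import r
print(r.job_done())"
```

```text
the job is handed in; nothing more can be done
None
```

The gas valve is off and locked: the bolt is fully home through the slot and into the keeper, the bottles, flask and burner are still standing, the hand is clear, and the job was handed in at about 14 s.

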